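# Close the falling cover of a dry-block heater on a finger

## Task

The cover of the small block heater stands open, leaning back on its hinge. Tip it forward past upright with a fingertip, catch it on a finger from below as it falls, and lower it on the finger until it is fully shut, gently, without letting it drop or bang at the end. Only touch it: do not grip the cover, do not shift or lift the heater, leave everything around it where it is, and finish clear of it all.

Things in the scene. Friction and masses are not known exactly. Their poses are not given: they have to be found in the camera images.
- dry_bath: White block heater standing loose on rubber feet, 2.5 kg: housing 110 mm deep (its x), 150 mm wide (its y), 80 mm high, with a grid of tube wells in its top and a grey panel with three keys on its front. Origin at the centre of its underside; its x points from the front (panel) to the rear (hinge), its z up. It stands turned, front to the robot's right. Its front face is at x = -55 mm.
- cover (a joint): Angle (rad) of the heater's grey cover: 0 = shut and level, 1.57 = upright, 1.9 = stop, leaning back. Starts at 1.65 to 1.85 and settles back to the stop. Plate 6 mm thick, 138 mm wide, about 0.25 kg, with a 12 mm round bar along its free edge. The hinge has a little drag and no hold: once forward of upright the cover falls shut in 1 to 2 s and would land at about 1.4 rad/s.
- cover_hinge (a point): Middle of the hinge axis, at the rear top edge of the heater: x = +50 mm, z = 88 mm in the heater's frame. The axis runs along the heater's y.
- cover_edge (a point): Middle of the round bar (radius 6 mm, 138 mm long, along the heater's y) at the cover's free edge, 144 mm from the hinge axis. With the cover shut it lies 88 mm above the bench and stands 39 mm out in front of the heater's front face, so that a finger can stay below it until the cover is down.
- beaker: empty beaker, 65 mm wide, 76 mm high, standing behind the heater; origin at the centre of its underside. Leave it alone.
- petri_dish: closed round dish, 58 mm wide, 15 mm high, on the bench by the right side of the heater (its -y side); origin at the centre of its underside. Leave it alone.
- slide_box: card box of slides, 35 x 86 x 29 mm, beside the heater on its left (its +y side); origin at the centre of its underside. Leave it alone.
- cassette: small flat plastic tissue cassette, 41 x 28 x 6 mm, lying on the bench in front of the heater, towards its left; origin at the centre of its underside. Leave it alone.
- wash_bottle: wash bottle, 93 x 66 x 201 mm, standing at the front right of the bench; origin at the centre of its underside. Leave it alone.
- tape_roll: roll of tape lying flat, 61 mm wide, 19 mm high, at the front left of the bench; origin at the centre of its underside. Leave it alone.

How it is judged:
On the way, in this order (a step that is already met when the one before it is completed fails the run):
1. the cover is tipped forward past upright (value of joint cover below 1.5 rad), for 0.05 s.
2. the falling cover is caught: it rests on the fingers and its fall is slowed, while still well open (value of joint cover between 0.2 and 1.3 rad and velocity of joint cover above -0.6 rad/s and contact force between the fingers and dry_bath above 0.15 N), for 0.2 s.
At the end, for the whole second after the job is handed in: The cover is fully shut (within 0.03 rad) and at rest; the heater stands upright within 15 mm of where it was, and every other thing within 20 mm of where it was (value of joint cover below 0.03 rad and velocity of joint cover between -0.05 and 0.05 rad/s and distance of dry_bath from where it was at the start of the episode below 0.015 m and angle between dry_bath's own z axis and vertical below 0.05 rad and distance of each of beaker, petri_dish, slide_box, cassette, wash_bottle, tape_roll from where it was at the start of the episode below 0.02 m); the robot touches nothing.
It fails at once if the cover drops or bangs shut (it closes faster than 0.7 rad/s within the last 0.3 rad, about 10 cm/s at its free edge) (value of joint cover below 0.3 rad and velocity of joint cover below -0.7 rad/s).
It fails at once if the cover is gripped or forced (more than 18 N from the fingers) (contact force between the fingers and dry_bath above 18 N).
It fails at once if the heater is lifted, tipped or pushed away (height (world z) of dry_bath above 0.008 m or angle between dry_bath's own z axis and vertical above 0.08 rad or distance of dry_bath from where it was at the start of the episode above 0.02 m).
It fails at once if a bystander is lifted, knocked over or pushed away (distance of any of beaker, petri_dish, slide_box, cassette, wash_bottle, tape_roll from where it was at the start of the episode above 0.025 m).
It also fails if it takes over 48 s, if anything falls off the work surface, if the arm or the gripper's body presses on something with over 40 N, if the wrist force passes 120 N, or if a joint passes its speed limit or range.

## Robot

A 6-joint arm with a two-finger parallel gripper is mounted at the origin on a cart in front of the work surface, level with it; the furniture and walls round the work are solid. World frame = base frame: x ahead of the robot, y to its left, z up, the work surface at z = 0. Lengths are in m, angles in rad, forces in N, time in s.
With the tool pointing down it reaches from about 0.4 to 0.925 m from the base axis. Payload 12.5 kg.
Tool frame: the origin (TCP) lies at the very end of the fingers, on their centre line; the grasp point (between the pads) lies 19 mm behind it; y points along the fingers, x is the direction in which the jaws open and shut, and the axes are right-handed (so a half turn about y gives the same grasp; the last joint's range is limited). The gripper opens to 95 mm and grips with 3 to 60 N. Pads are 20 mm wide; open, the fingers measure 119 mm over their backs; the gripper's body (75 mm by 180 mm) begins 59 mm behind the grasp point.
Start: joints at [1.214, 0.491, 1.559, -0, 1.092, -0.106], TCP at [0.155, 0.605, 0.215] pointing down, gripper open.
Joint ranges: [-3.1, 3.1], [-0.84, 2.19], [0.05, 2.79], [-1.13, 4.28], [0.06, 2.93], [-2.69, 2.69]. Speed limits (rad/s): [2.22, 2.22, 2.79, 3.14, 3.14, 3.14].

## Interface

Orientations are given as a unit quaternion [w, x, y, z].
In Python, from rig import telemetry, eyes, order gives the robot as it stands. The module is installed in compiled form; this text tells all that it offers.
- The arm moves only by the tool servo_tool, never from a script. Its argument "motion" is a list of rows, each a list of 7 numbers: the turn, a rotation vector about the tool's x, y, z in units of 5 degrees (1.0 is 5 degrees), then the shift along the tool's x, y, z in mm, then the closure in counts, from 0 (fully open) to 255 (shut). A call has 1 to 5 rows; each row is the pose to reach, as a shift and turn from the pose commanded when the call began, along the tool's axes at that moment; what a row does not reach only later rows make up. A row lasts 1/12 s, in which the tool goes at most 41.7 mm and 7.16 degrees, less where a joint would pass 70% of its speed; a pose out of reach is approached as far as the arm can. A call with a gripper value outside its range is refused whole. The fingers move at their own pace and stop on an object; "newtons" is the grip in N (left out, the last holds). Time passes only in rows, so rows that repeat a pose let the fingers close. It gives the time, the measured TCP pose, the force and the opening at its end, in the units of the state.
- telemetry.read_state(): the state, without advancing time (a new reading comes with each control period).
- eyes.camera(name): name is "scene" or "top" or "wrist"; returns a dict with "img" (400x640x3 uint8, red, green, blue), "mtx" (3x3 intrinsics, pixels), "rvec" (rotation vector, rad) and "tvec" (3), from world to camera coordinates, as OpenCV has them. Camera axes: x right, y down, z forward; pixel columns grow to the right and rows downward; lengths in m; the calibration is good to about 2 mm. A picture is of the moment at which its call begins. There is no depth.
- order.sign_off(): hands the job in, once; it reports no verdict.
The state is a dict: "t": time; "q": joint angles; "joint_velocities": joint speeds; "joint_torque": joint torques, N m; "ee_pos": TCP position; "orientation": TCP orientation; "ft_force": force on the tool from outside, world axes, zero at the start; "wrist_torque": the same for the moment, N m; "finger_gap": finger opening in m.
Only numpy, scipy, OpenCV 4.12 (cv2) and the standard library are available. Lean on these libraries where they do the work, as an engineer would, in place of code of your own. Each camera call takes 0.05 s, during which the arm holds its last target.

## Working session

There is one attempt and no reset: what is moved stays moved. The work goes in short steps, Python scripts to look and compute and a tool call to move; the robot and the scene stay as the last step left them, time stands still between calls to the robot, and variables do not carry over. Pictures are saved under pics/ and viewed, and the job is handed in when it is done.

Besides the shell and the picture viewer there is one more tool, called after "Call:" as name(argument=value, ...) on one line, values as JSON. servo_tool: Moves the arm, as the interface text tells. Its arguments: {"type":"object","properties":{"motion":{"type":"array"},"newtons":{"type":"number"}},"required":["motion"]}

```bash
mkdir -p pics; python3 - <<'E'
from rig import telemetry, eyes
import cv2
s=telemetry.read_state()
print(s)
for n in ("scene","top","wrist"):
    c=eyes.camera(n); cv2.imwrite(f"pics/{n}0.png",c["img"][:,:,::-1]); print(n,c["mtx"].tolist(),c["rvec"],c["tvec"])
E
```

```text
{'t': 0.0, 'q': array([ 1.21440273e+00,  4.91548438e-01,  1.55944882e+00, -2.33094538e-07,
        1.09169514e+00, -1.05593932e-01]), 'joint_velocities': array([ 1.60320779e-03, -9.23187372e-04,  4.03886976e-05, -4.33571109e-04,
       -4.90474579e-04,  2.10147161e-04]), 'joint_torque': array([-1.23677208e-03, -6.12625122e+01, -2.58193338e+01,  6.92244200e-02,
        4.82199644e-02, -1.86940943e-04]), 'ee_pos': array([0.15500092, 0.60522434, 0.21406887]), 'orientation': array([-0.55840473,  0.55881423,  0.43320758, -0.43386866]), 'ft_force': array([-0.20783724,  0.42670579,  0.16929825]), 'wrist_torque': array([-0.01659909,  0.00729344,  0.02112613]), 'finger_gap': 0.09533336202154835}
scene [[384.0840224863552, 0.0, 316.7165130464228], [0.0, 384.0840224863552, 196.0603375704529], [0.0, 0.0, 1.0]] [ 2.20928329 -0.85184483  0.37861557] [-0.45553699  0.28087599  1.17250023]
top [[378.5773203280577, 0.0, 322.5284387006477], [0.0, 378.5773203280577, 194.036671959175], [0.0, 0.0, 1.0]] [ 2.13405214 -2.08306436  0.22886173] [-0.08492499  0.54011149  1.0645874 ]
wrist [[277.50231660866524, 0.0, 323.94040177037357], [0.0, 277.50231660866524, 199.60371627202372], [0.0, 0.0, 1.0]] [-2.32215123 -1.80334079 -0.22003311] [-0.62594973 -0.02760531  0.38906402]
```

View pics/scene0.png

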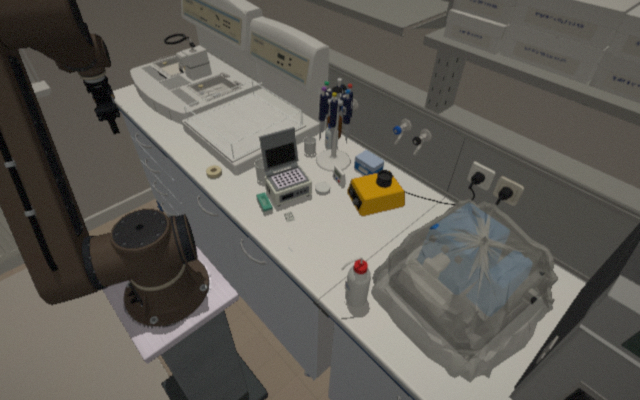

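View pics/top0.png

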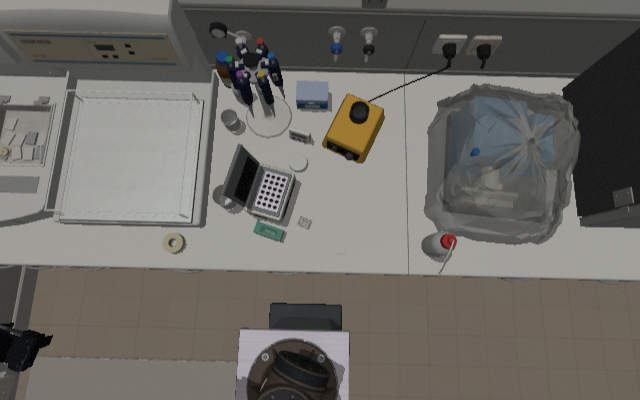

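View pics/wrist0.png

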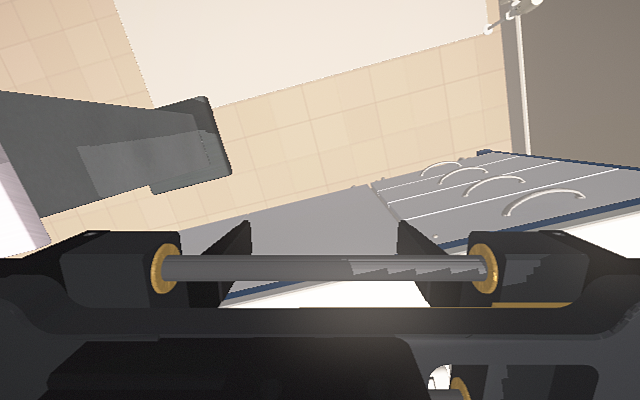

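The scene view shows the heater at about (290,185) with its cover open. In the top view the body is at about (272,192) and the cover at about (241,176), with the front facing image right (world -y). The wrist view shows only floor. Next I'll zoom in and pick out corners.

```bash
python3 - <<'E'
import cv2
a=cv2.imread("pics/top0.png")[115:255,195:335]; cv2.imwrite("pics/topz.png",cv2.resize(a,(700,700)[:2],interpolation=cv2.INTER_CUBIC)[:600])
a=cv2.imread("pics/scene0.png")[120:230,240:360]; cv2.imwrite("pics/scz.png",cv2.resize(a,(600,550),interpolation=cv2.INTER_CUBIC))
E
```

```text
(no output)
```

View pics/topz.png

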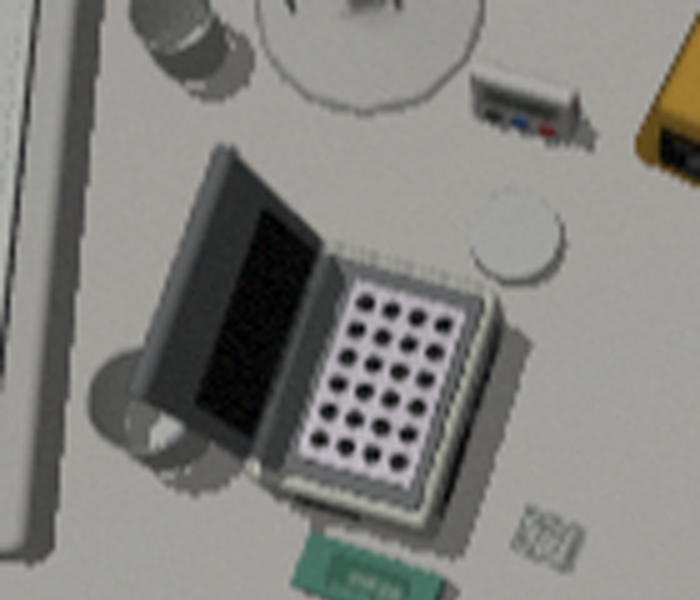

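View pics/scz.png

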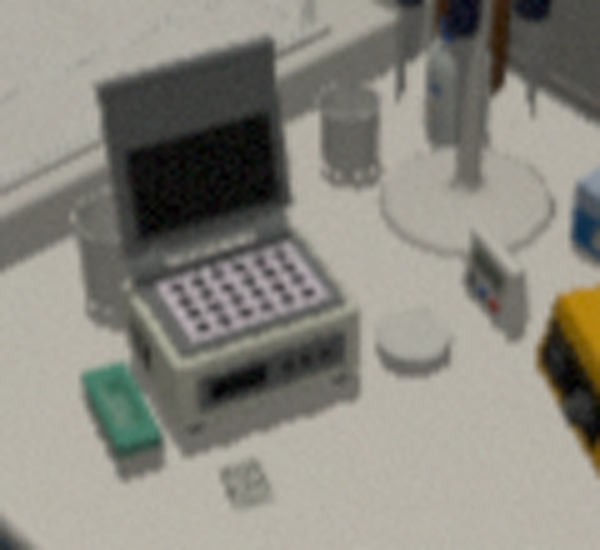

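The zoomed crops (5x) show these points in the top view: housing-top corners at about FR (294,174), FL (281,220), RL (246,210) and RR (261,165), and bar ends at (241,145) and (223,193). In the scene view, the front top corners are at (277,192) and (311,181), and the bar ends at (260,138) and (294,128). I'll turn these into positions.

```bash
cat > h.py <<'E'
import numpy as np,cv2
C={'scene':([[384.0840224863552,0,316.7165130464228],[0,384.0840224863552,196.0603375704529],[0,0,1]],[2.20928329,-0.85184483,0.37861557],[-0.45553699,0.28087599,1.17250023]),
'top':([[378.5773203280577,0,322.5284387006477],[0,378.5773203280577,194.036671959175],[0,0,1]],[2.13405214,-2.08306436,0.22886173],[-0.08492499,0.54011149,1.0645874])}
def ray(n,p):
    K,r,t=[np.array(a,float) for a in C[n]]; R=cv2.Rodrigues(r)[0]
    return -R.T@t, R.T@np.linalg.inv(K)@np.array([*p,1.])
def onz(n,p,z):
    o,d=ray(n,p); return o+d*(z-o[2])/d[2]
def two(p,q):
    o1,d1=ray('scene',p);o2,d2=ray('top',q)
    s=np.linalg.lstsq(np.c_[d1,-d2],o2-o1,rcond=None)[0]
    a=o1+s[0]*d1;b=o2+s[1]*d2; return (a+b)/2,np.linalg.norm(a-b)
def proj(n,P):
    K,r,t=[np.array(a,float) for a in C[n]]
    return cv2.projectPoints(np.atleast_2d(np.array(P,float)),r,t,K,None)[0][:,0]
E
python3 - <<'E'
from h import *
np.set_printoptions(precision=4,suppress=True)
for n,p in dict(FR=(294.4,173.6),FL=(281,220),RL=(246,210),RR=(261,164.6)).items(): print(n,onz('top',p,.08))
print('sFL',onz('scene',(277,192.4),.08),'sFR',onz('scene',(311.4,181),.08))
print('bar L',two((260,137.6),(223,193)),'bar R',two((294.4,128.4),(240.6,145)))
print('petri',onz('top',(195+517/5,115+235/5),.015),'cass',onz('top',(195+547/5,115+537/5),.006),'slide',onz('top',(195+370/5,115+575/5),.029))
print('wash', onz('top',(440,245),.1), 'tape',onz('top',(173,243),.019))
E
```

```text
FR [0.5968 0.0123 0.08  ]
FL [0.4583 0.0452 0.08  ]
RL [0.4848 0.1473 0.08  ]
RR [0.6218 0.1121 0.08  ]
sFL [0.4638 0.0431 0.08  ] sFR [0.5962 0.0071 0.08  ]
bar L (array([0.5028, 0.1771, 0.227 ]), np.float64(0.002395030351985746)) bar R (array([0.6313, 0.1419, 0.2259]), np.float64(0.003103646142078697))
petri [0.6526 0.0064 0.015 ] cass [ 0.4633 -0.0185  0.006 ] slide [0.4347 0.0852 0.029 ]
wash [ 0.3962 -0.4013  0.1   ] tape [0.3901 0.3707 0.019 ]
```

```bash
cat >> h.py <<'E'
from scipy.spatial.transform import Rotation as Ro
yaw=np.radians(14.4)
ex=np.array([np.sin(yaw),np.cos(yaw),0]); u=-ex; b=np.array([np.cos(yaw),-np.sin(yaw),0]); z=np.array([0,0,1.])
H=np.array([.541,.078,0])+.05*ex+.088*z
def bar(th): return H+.144*(np.cos(th)*u+np.sin(th)*z)
def tool(alpha,flip):  # alpha: depression of fingers, deg; n = lower-finger side
    a=np.radians(alpha); f=-z*np.sin(a)-u*np.cos(a); n=u*np.sin(a)-z*np.cos(a)
    x=n*(1 if flip else -1); return f,n,np.c_[x,f,np.cross(x,f)]
def cur():
    from rig import telemetry
    s=telemetry.read_state(); w,a,c,d=s['orientation']; return s,np.array(s['ee_pos']),Ro.from_quat([a,c,d,w]).as_matrix()
def delta(p,R):
    s,p0,R0=cur(); return Ro.from_matrix(R0.T@R).as_rotvec(degrees=True)/5, R0.T@(p-p0)*1000
E
python3 - <<'E'
from h import *
np.set_printoptions(precision=3,suppress=True)
s,p,R=cur(); print(R); print('q',s['q'])
for fl in (0,1):
    f,n,T=tool(90,fl); r,d=delta(bar(1.9)+.11*z+.005*u,T); print(fl,'turn',r,np.linalg.norm(r),'shift',d, 'target',bar(1.9))
for q in [(262,75),(268,90),(245,85),(277,85),(262,45)]: print(onz('top',q,.25))
print(onz('top',(225,195),.07))
print(bar(0))
E
```

```text
[[ 0.248 -0.    -0.969]
 [ 0.969 -0.001  0.248]
 [-0.001 -1.     0.   ]]
q [ 1.214  0.491  1.559 -0.     1.092 -0.106]
0 turn [-0.001  0.006 -0.009] 0.011001781263903094 shift [-323.542 -119.838 -504.787] target [0.565 0.172 0.224]
1 turn [ -0.014 -35.994   0.001] 35.99401323964232 shift [-323.542 -119.838 -504.787] target [0.565 0.172 0.224]
[0.816 0.094 0.25 ]
[0.774 0.076 0.25 ]
[0.786 0.137 0.25 ]
[0.789 0.054 0.25 ]
[0.904 0.1   0.25 ]
[0.53  0.214 0.07 ]
[ 0.518 -0.013  0.088]
```

Call:
servo_tool(motion=[[0,0,0,0,-30,0,90],[0,0,0,-10,-60,-15,90],[0,0,0,-25,-80,-40,90],[0,0,0,-45,-100,-70,90],[0,0,0,-65,-120,-100,90]], newtons=5)

```text
t: 0.57
ee_pos: [0.2362, 0.5167, 0.3353]
orientation: [-0.558, 0.558, 0.434, -0.434]
ft_force: [0.8, 0.4, 0.1]
finger_gap: 0.0674
```

Call:
servo_tool(motion=[[0,0,0,-20,0,-30,90],[0,0,0,-40,0,-60,90],[0,0,0,-60,0,-92,90],[0,0,0,-80,0,-124,90],[0,0,0,-100,0,-156,90]])

```text
t: 0.98
ee_pos: [0.3629, 0.3805, 0.3347]
orientation: [0.559, -0.559, -0.434, 0.434]
ft_force: [0.6, 0.6, -0.5]
finger_gap: 0.0618
```

Call:
servo_tool(motion=[[0,0,0,-20,0,-30,90],[0,0,0,-40,0,-60,90],[0,0,0,-60,0,-92,90],[0,0,0,-80,0,-124,90],[0,0,0,-80,0,-130,90]])

```text
t: 1.4
ee_pos: [0.471, 0.2686, 0.3343]
orientation: [-0.559, 0.56, 0.432, -0.433]
ft_force: [0.4, 0.4, -0.4]
finger_gap: 0.0615
```

```bash
python3 - <<'E'
from h import *
from rig import eyes
np.set_printoptions(precision=3,suppress=True)
s,p,R=cur(); print(s['t'],p,s['q'],s['finger_gap'],s['ft_force'])
f,n,T=tool(90,0); print(delta(bar(1.9)+.11*z+.005*u,T))
for k in('scene','top','wrist'):
    a=eyes.camera(k)['img'][:,:,::-1]; cv2.imwrite(f"pics/{k}1.png",a)
    if k=='scene': cv2.imwrite("pics/sc1z.png",cv2.resize(a[70:230,200:360],(600,600),interpolation=cv2.INTER_CUBIC))
    if k=='top': cv2.imwrite("pics/top1z.png",cv2.resize(a[110:240,180:310],(600,600),interpolation=cv2.INTER_CUBIC))
E
```

```text
1.4 [0.471 0.269 0.334] [ 0.397  0.269  1.586 -0.001  1.288 -0.919] 0.0615150004570845 [ 0.379  0.431 -0.442]
(array([ 0.005, -0.033, -0.011]), array([ -75.316,    0.135, -115.393]))
```

View pics/sc1z.png

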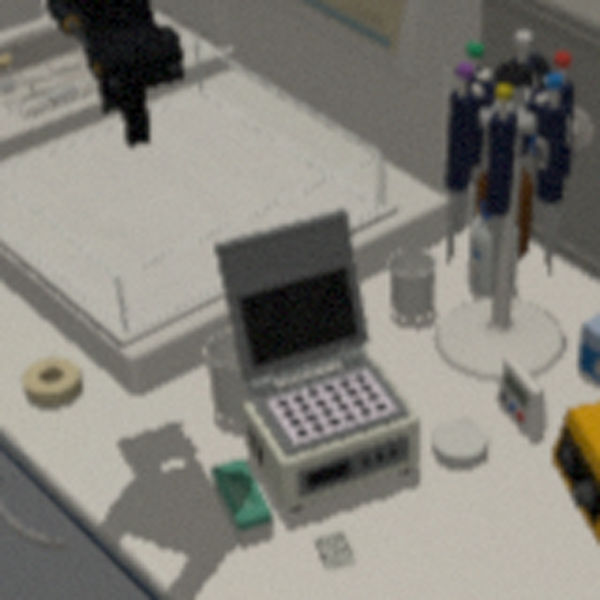

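View pics/top1z.png

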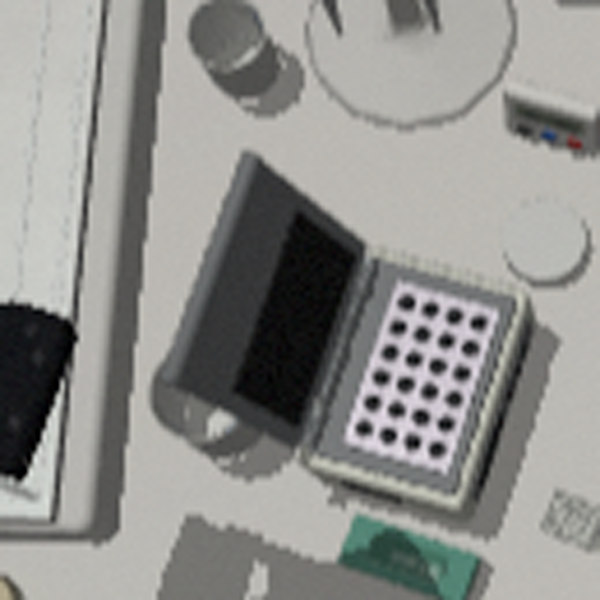

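View pics/wrist1.png

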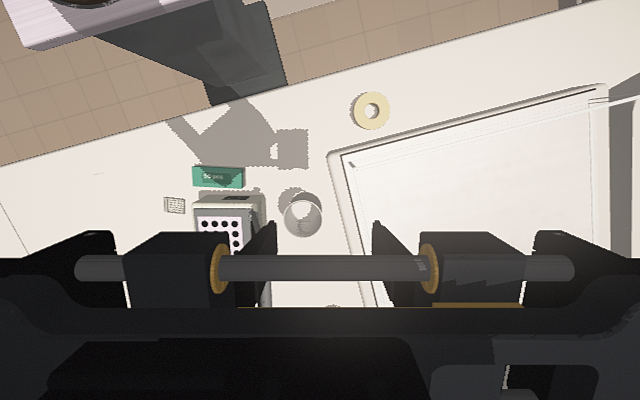

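The cover now rests on its stop: bar ends are at about (234,144) and (217,193) in the top view, and (259,136) and (292,127) in the scene view. The gripper is high and clear of everything. I'll check the bar position against the model.

```bash
python3 - <<'E'
from h import *
np.set_printoptions(precision=4,suppress=True)
L,e1=two((258.7,135.9),(216.8,193.4));R,e2=two((292,127.3),(233.7,143.6));print(L,R,e1,e2,(L+R)/2,bar(1.9))
for s in(-.069,.069):
  print(proj('top',bar(1.9)+s*b),proj('scene',bar(1.9)+s*b))
E
```

```text
[0.5041 0.1915 0.2257] [0.637  0.1622 0.2181] 0.008014433614374657 0.0022175500251152783 [0.5705 0.1768 0.2219] [0.565  0.1715 0.2243]
[[218.7943 194.5122]] [[256.7294 137.3565]]
[[236.2799 144.3981]] [[291.935  127.3841]]
```

Call:
servo_tool(motion=[[0,0,0,-17,0,-27,90],[0,0,0,-34,0,-54,90],[0,0,0,-51,0,-84,90],[0,0,0,-70,0,-113,90],[0,0,0,-70,0,-113,90]])

```text
t: 1.97
ee_pos: [0.5624, 0.1745, 0.334]
orientation: [-0.559, 0.559, 0.433, -0.433]
ft_force: [-0.4, 0.7, -0.9]
finger_gap: 0.0619
```

Call:
servo_tool(motion=[[0,0,0,0,15,0,90],[0,0,0,0,35,0,90],[0,0,0,0,55,0,90],[0,0,0,0,70,0,90],[0,0,0,0,70,0,90]])

```text
t: 2.38
ee_pos: [0.5583, 0.1779, 0.2619]
orientation: [0.559, -0.557, -0.433, 0.436]
ft_force: [-0.8, 0.8, -1.2]
finger_gap: 0.0613
```

```bash
python3 - <<'E'
from h import *
from rig import eyes
np.set_printoptions(precision=3,suppress=True)
s,p,R=cur(); print(s['t'],p,s['q'],s['finger_gap'],s['ft_force'])
f,n,T=tool(90,0); print(delta(bar(1.9),T))
for k in('scene','top','wrist'):
    a=eyes.camera(k)['img'][:,:,::-1]
    if k=='scene': cv2.imwrite("pics/sc2z.png",cv2.resize(a[60:220,220:380],(600,600),interpolation=cv2.INTER_CUBIC))
    if k=='top': cv2.imwrite("pics/top2z.png",cv2.resize(a[90:240,180:330],(600,600),interpolation=cv2.INTER_CUBIC))
    if k=='wrist': cv2.imwrite("pics/wrist2.png",a)
E
```

```text
2.3833 [0.558 0.178 0.262] [ 0.196  0.393  1.592  0.     1.161 -1.126] 0.061332199257998335 [-0.763  0.753 -1.248]
(array([-0.051,  0.026, -0.021]), array([-4.41 , 37.605, -8.254]))
```

View pics/sc2z.png

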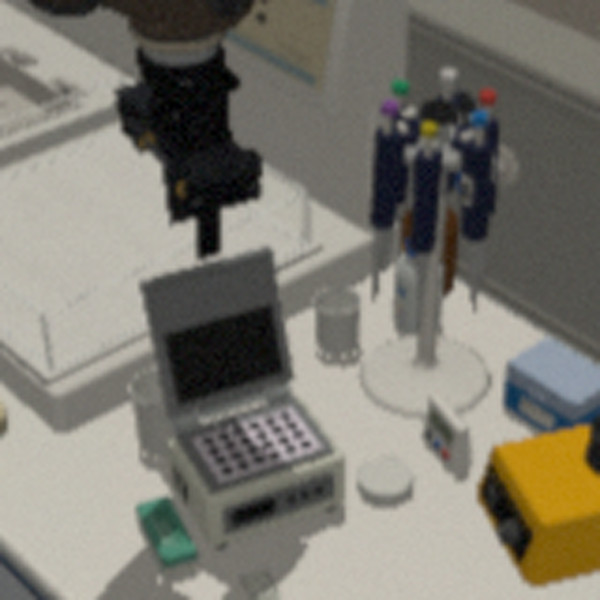

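View pics/wrist2.png

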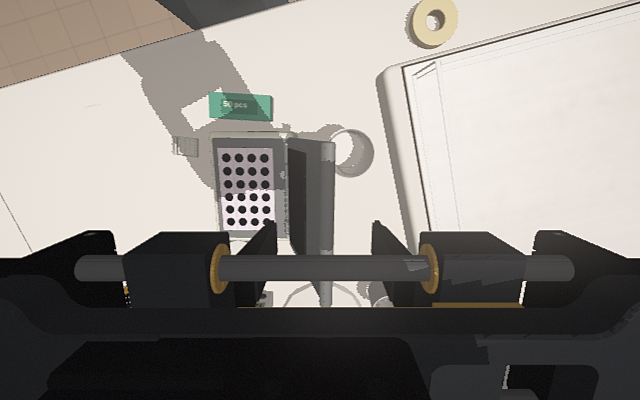

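The wrist view shows the bar (column about 327) centred between the fingertips (columns 272 and 375). The scene view shows the tips just above it. Next: go down so the fingers straddle the bar.

Call:
servo_tool(motion=[[0,0,0,0,12,0,90],[0,0,0,0,25,0,90],[0,0,0,0,40,0,90],[0,0,0,0,55,0,90],[0,0,0,0,57,0,90]])

```text
t: 2.95
ee_pos: [0.5597, 0.1768, 0.2067]
orientation: [0.559, -0.558, -0.433, 0.434]
ft_force: [-0.7, -0.8, -0.2]
finger_gap: 0.0615
```

```bash
python3 - <<'E'
from h import *
from rig import eyes
np.set_printoptions(precision=3,suppress=True)
s,p,R=cur(); print(s['t'],p,s['q'],s['finger_gap'],s['ft_force'])
a=eyes.camera('wrist')['img'][:,:,::-1]
cv2.imwrite("pics/wrist3.png",a)
E
```

```text
2.95 [0.56  0.177 0.207] [ 0.193  0.445  1.663  0.     1.034 -1.127] 0.06145485667687524 [-0.652 -0.82  -0.248]
```

View pics/wrist3.png

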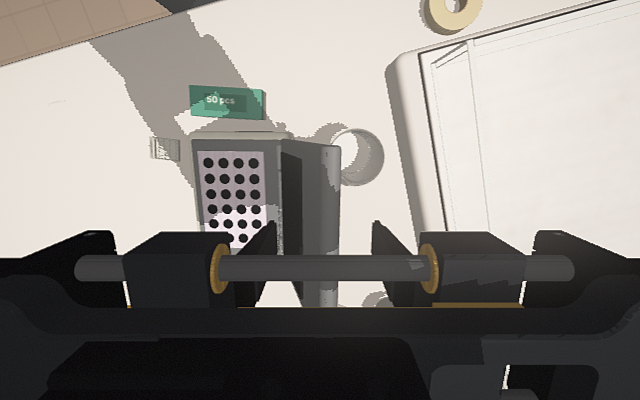

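Call:
servo_tool(motion=[[0,0,0,-8,3,0,90],[0,0,0,-15,5,0,90],[0,0,0,-20,5,0,90],[0,0,0,-25,5,0,90],[0,0,0,-30,5,0,90]])

```text
t: 3.42
ee_pos: [0.553, 0.1468, 0.2033]
orientation: [-0.559, 0.559, 0.434, -0.433]
ft_force: [0.8, 0.6, 0.9]
finger_gap: 0.0613
```

Call:
servo_tool(motion=[[0,0,0,-5,0,0,90],[0,0,0,-10,0,0,90],[0,0,0,-15,0,0,90],[0,0,0,-20,0,0,90],[0,0,0,-25,0,0,90]])

```text
t: 3.83
ee_pos: [0.5465, 0.1227, 0.2026]
orientation: [0.559, -0.559, -0.434, 0.434]
ft_force: [0.3, -0.0, 0.2]
finger_gap: 0.0614
```

```bash
python3 - <<'E'
from h import *
from rig import eyes
np.set_printoptions(precision=3,suppress=True)
s,p,R=cur(); print(s['t'],p,(p-H)@u,s['q'],s['finger_gap'],s['ft_force'])
cv2.imwrite("pics/wrist4.png",eyes.camera('wrist')['img'][:,:,::-1])
cv2.imwrite("pics/sc4.png",cv2.resize(eyes.camera('scene')['img'][60:220,220:380,::-1],(600,600),interpolation=cv2.INTER_CUBIC))
E
```

```text
3.8333 [0.547 0.123 0.203] 0.005336381803651507 [ 0.103  0.412  1.735  0.     0.995 -1.217] 0.06143515450149698 [ 0.278 -0.039  0.173]
```

View pics/wrist4.png

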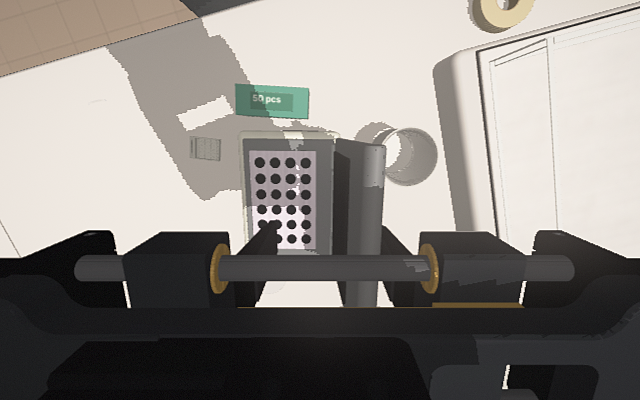

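View pics/sc4.png

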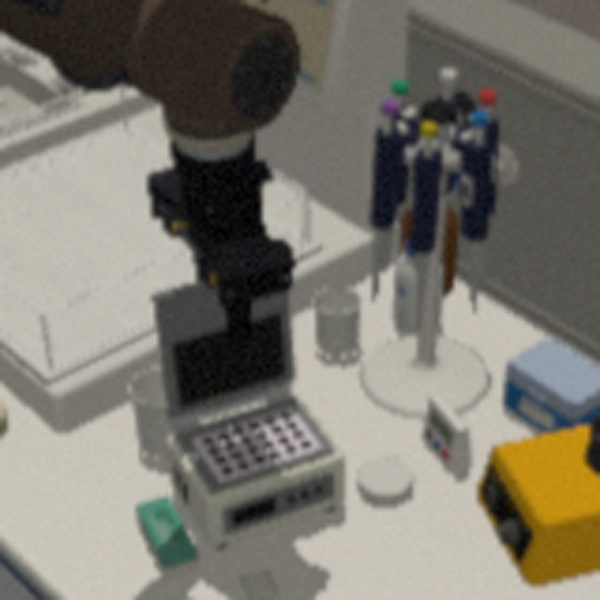

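The wrist view shows the bar against the rear finger (column about 385), and the scene view shows the cover part-way up. I'll keep pushing over the top.

Call:
servo_tool(motion=[[0,0,0,-4,0,0,90],[0,0,0,-8,0,0,90],[0,0,0,-12,0,0,90],[0,0,0,-16,0,0,90],[0,0,0,-20,0,0,90]])

```text
t: 4.35
ee_pos: [0.5415, 0.1034, 0.2026]
orientation: [0.559, -0.559, -0.434, 0.434]
ft_force: [0.5, 0.2, 0.0]
finger_gap: 0.0616
```

Call:
servo_tool(motion=[[0,0,0,-3,0,0,90],[0,0,0,-6,0,0,90],[0,0,0,-9,0,0,90]])

```text
t: 4.6
ee_pos: [0.5394, 0.0948, 0.2026]
orientation: [0.559, -0.559, -0.434, 0.434]
ft_force: [0.7, 1.5, -0.5]
finger_gap: 0.0617
```

```bash
python3 - <<'E'
from h import *
from rig import eyes
np.set_printoptions(precision=3,suppress=True)
s,p,R=cur(); print(s['t'],p,(p-H)@u,s['q'],s['finger_gap'],s['ft_force'])
cv2.imwrite("pics/wrist5.png",eyes.camera('wrist')['img'][:,:,::-1])
E
```

```text
4.6 [0.539 0.095 0.203] 0.03416383166563038 [ 0.053  0.395  1.764  0.     0.983 -1.267] 0.06171369721503335 [ 0.666  1.523 -0.504]
```

View pics/wrist5.png

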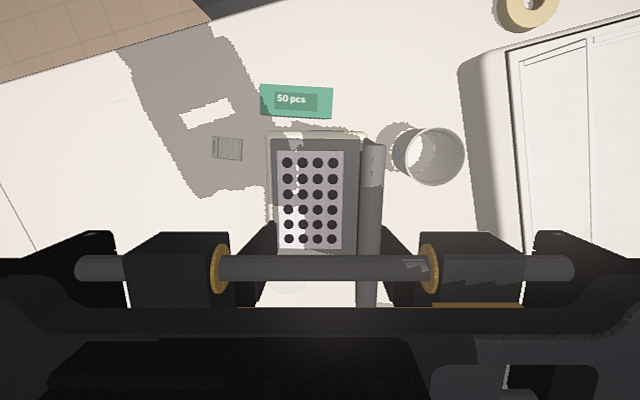

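Call:
servo_tool(motion=[[0,0,0,0,0,0,110],[0,0,0,-1,0,0,130],[0,0,0,-2,0,0,140],[0,0,0,-3,0,0,140]])

```text
t: 4.98
ee_pos: [0.5387, 0.0922, 0.2026]
orientation: [0.559, -0.559, -0.434, 0.434]
ft_force: [0.4, 0.2, 0.6]
finger_gap: 0.044
```

```bash
python3 - <<'E'
from h import *
from rig import eyes
np.set_printoptions(precision=3,suppress=True)
s,p,R=cur(); print(s['t'],p,(p-H)@u,s['q'],s['finger_gap'],s['ft_force'])
cv2.imwrite("pics/wrist6.png",eyes.camera('wrist')['img'][:,:,::-1])
E
```

```text
4.9833 [0.539 0.092 0.203] 0.03679933447744635 [ 0.049  0.393  1.767  0.     0.981 -1.272] 0.04404620266983146 [0.354 0.168 0.552]
```

View pics/wrist6.png

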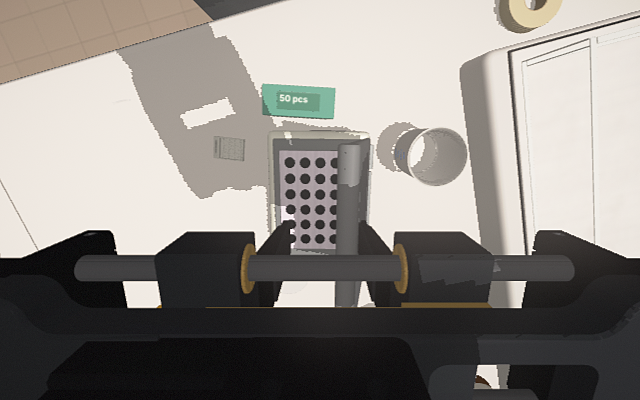

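Call:
servo_tool(motion=[[0,0,0,0,0,0,140],[0,0,0,0,0,0,140],[0,0,0,0,0,0,140],[0,0,0,0,0,0,140],[0,0,0,0,0,0,140]])

```text
t: 5.45
ee_pos: [0.5387, 0.0922, 0.2026]
orientation: [-0.559, 0.559, 0.434, -0.434]
ft_force: [0.6, -0.1, -1.0]
finger_gap: 0.0428
```

```bash
python3 - <<'E'
from h import *
from rig import eyes
np.set_printoptions(precision=3,suppress=True)
s,p,R=cur(); print(s['t'],p,(p-H)@u,s['q'],s['finger_gap'],s['ft_force'])
cv2.imwrite("pics/wrist7.png",eyes.camera('wrist')['img'][:,:,::-1])
cv2.imwrite("pics/sc7.png",cv2.resize(eyes.camera('scene')['img'][60:220,220:380,::-1],(600,600),interpolation=cv2.INTER_CUBIC))
E
```

```text
5.45 [0.539 0.092 0.203] 0.03682172304202537 [ 0.049  0.393  1.767 -0.     0.982 -1.271] 0.042843480971971576 [ 0.616 -0.074 -0.961]
```

View pics/wrist7.png

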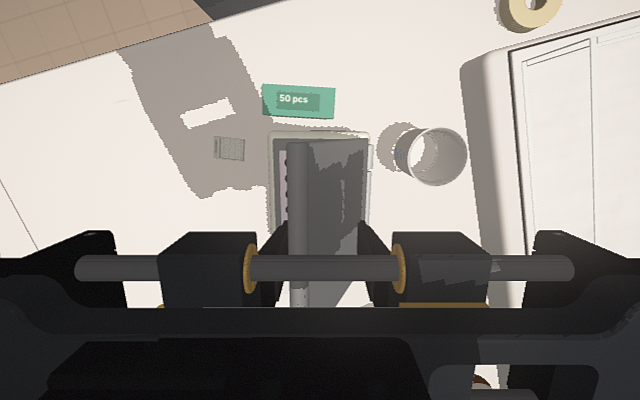

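View pics/sc7.png

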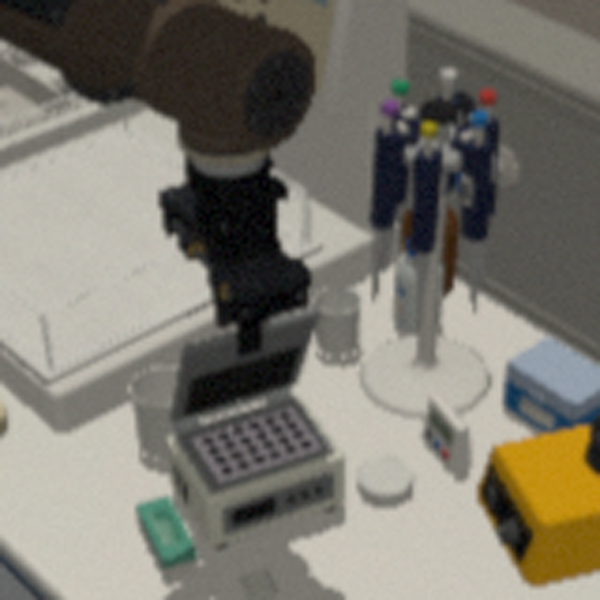

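The cover has tipped over. In the wrist view the bar (column about 297) has come to the front finger, and in the scene view the cover leans forward at about 1.2 rad. I'll let it rest there and work out the lowering path, rotating the tool so the front finger comes underneath.

```bash
cat >> h.py <<'E'
def alpha(th): return 90-65*np.clip((1.19-th)/.95,0,1)
def pose(th,al=None,g=.0428,d=.021,drop=0):
    f,n,T=tool(alpha(th) if al is None else al,0)
    return bar(th)+(.006-g/2+drop)*n+d*f, T
E
python3 - <<'E'
from h import *
np.set_printoptions(precision=2,suppress=True)
print(delta(*pose(1.195)))
ths=[1.19,1.09,.98,.87,.76,.65,.54,.43,.34,.25,.17,.1,.04,-.01,-.05]
for a,c in zip(ths,ths[1:]):
    p0,R0=pose(a);p1,R1=pose(c)
    print(a,c,'%.0f'%alpha(c),Ro.from_matrix(R0.T@R1).as_rotvec(degrees=True)/5,R0.T@(p1-p0)*1000, p1)
E
```

```text
(array([-0.  ,  0.01, -0.  ]), array([-0.61,  1.63, -5.76]))
1.19 1.09 83 [ 0.   -0.   -1.37] [-10.69   4.03   0.  ] [0.54 0.08 0.2 ]
1.09 0.98 76 [-0.    0.   -1.51] [-11.86   4.21   0.  ] [0.54 0.07 0.19]
0.98 0.87 68 [ 0.   -0.   -1.51] [-11.99   3.89  -0.  ] [0.54 0.06 0.18]
0.87 0.76 61 [-0.    0.   -1.51] [-12.12   3.58  -0.  ] [0.53 0.05 0.18]
0.76 0.65 53 [-0.    0.   -1.51] [-12.24   3.26  -0.  ] [0.53 0.04 0.17]
0.65 0.54 46 [ 0.   -0.   -1.51] [-12.35   2.95   0.  ] [0.53 0.03 0.16]
0.54 0.43 38 [-0.   -0.   -1.51] [-12.46   2.63   0.  ] [0.53 0.02 0.15]
0.43 0.34 32 [ 0.    0.   -1.23] [-10.29   1.79   0.  ] [0.53 0.02 0.14]
0.34 0.25 26 [-0.    0.   -1.23] [-10.35   1.57   0.  ] [0.53 0.02 0.13]
0.25 0.17 25 [ 0.   -0.   -0.14] [-10.94   2.53  -0.  ] [0.52 0.01 0.12]
0.17 0.1 25 [0. 0. 0.] [-9.62  2.99 -0.  ] [0.52 0.01 0.11]
0.1 0.04 25 [0. 0. 0.] [-8.07  3.09  0.  ] [0.52 0.01 0.1 ]
0.04 -0.01 25 [0. 0. 0.] [-6.57  2.94 -0.  ] [0.52 0.01 0.09]
-0.01 -0.05 25 [0. 0. 0.] [-5.14  2.59 -0.  ] [0.52 0.01 0.09]
```

Call:
servo_tool(motion=[[0,0,0,0,0,0,140],[0,0,0,0,0,0,140],[0,0,0,0,0,0,140]])

```text
t: 5.8
ee_pos: [0.5387, 0.0922, 0.2026]
orientation: [0.559, -0.559, -0.434, 0.434]
ft_force: [-0.0, -0.9, -0.7]
finger_gap: 0.0428
```

```bash
python3 - <<'E'
from h import *
from rig import eyes
s,p,R=cur(); print(s['t'],p,s['ft_force'])
cv2.imwrite("pics/wrist8.png",eyes.camera('wrist')['img'][:,:,::-1])
E
```

```text
5.8 [0.5387047  0.09218362 0.20261427] [-0.02628611 -0.87608439 -0.74832761]
```

View pics/wrist8.png

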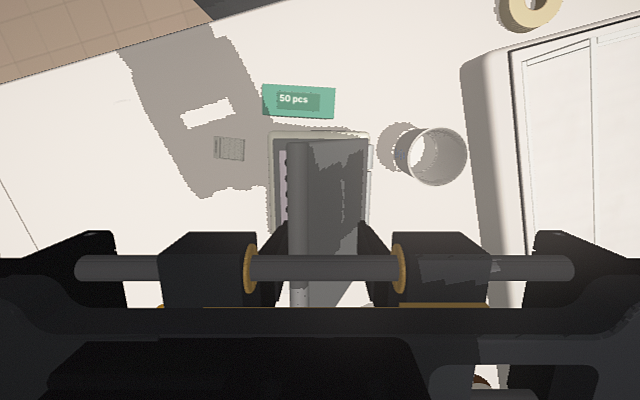

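The bar hasn't moved between the two pictures, so it rests on the front finger. Now lower it.

Call:
servo_tool(motion=[[0,0,-0.27,-2,0.8,0,140],[0,0,-0.55,-4.2,1.6,0,140],[0,0,-0.82,-6.4,2.4,0,140],[0,0,-1.1,-8.5,3.2,0,140],[0,0,-1.37,-10.7,4,0,140]])

```text
t: 6.27
ee_pos: [0.5361, 0.0818, 0.1986]
orientation: [0.584, -0.531, -0.467, 0.399]
ft_force: [-0.4, -0.5, 0.2]
finger_gap: 0.0426
```

```bash
python3 - <<'E'
from h import *
np.set_printoptions(precision=3,suppress=True)
s,p,R=cur(); print(s['t'],p,s['q'],s['finger_gap'],s['ft_force'])
print(delta(*pose(1.09)))
E
```

```text
6.2667 [0.536 0.082 0.199] [-0.03   0.378  1.812  0.147  0.93  -1.437] 0.0425628077829053 [-0.435 -0.477  0.24 ]
(array([0.001, 0.007, 0.017]), array([-1.481,  1.806, -5.73 ]))
```

Call:
servo_tool(motion=[[0,0,-0.3,-2.4,0.8,0,140],[0,0,-0.6,-4.8,1.7,0,140],[0,0,-0.9,-7.2,2.5,0,140],[0,0,-1.2,-9.5,3.4,0,140],[0,0,-1.5,-11.9,4.2,0,140]])

```text
t: 6.68
ee_pos: [0.5332, 0.0708, 0.193]
orientation: [0.609, -0.5, -0.5, 0.36]
ft_force: [-0.0, 0.6, -1.2]
finger_gap: 0.0428
```

Call:
servo_tool(motion=[[0,0,-0.3,-2.4,0.8,0,140],[0,0,-0.6,-4.8,1.6,0,140],[0,0,-0.9,-7.2,2.4,0,140],[0,0,-1.2,-9.6,3.1,0,140],[0,0,-1.5,-12,3.9,0,140]])

```text
t: 7.1
ee_pos: [0.5306, 0.0604, 0.1863]
orientation: [0.631, -0.466, -0.532, 0.319]
ft_force: [-0.5, -0.6, -1.6]
finger_gap: 0.043
```

```bash
python3 - <<'E'
from h import *
from rig import eyes
np.set_printoptions(precision=3,suppress=True)
s,p,R=cur(); print(s['t'],p,s['q'],s['finger_gap'],s['ft_force'])
print(delta(*pose(.87)))
cv2.imwrite("pics/wrist9.png",eyes.camera('wrist')['img'][:,:,::-1])
cv2.imwrite("pics/sc9.png",cv2.resize(eyes.camera('scene')['img'][60:220,220:380,::-1],(600,600),interpolation=cv2.INTER_CUBIC))
E
```

```text
7.1 [0.531 0.06  0.186] [-0.205  0.385  1.901  0.496  0.9   -1.846] 0.04301018378846563 [-0.477 -0.624 -1.591]
(array([0.002, 0.007, 0.006]), array([-1.797,  1.415, -5.674]))
```

View pics/wrist9.png

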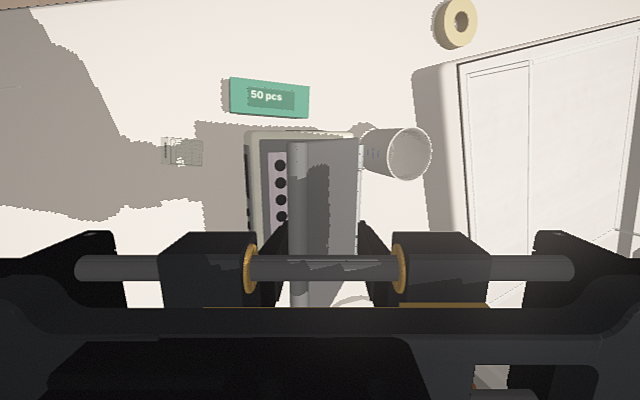

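View pics/sc9.png

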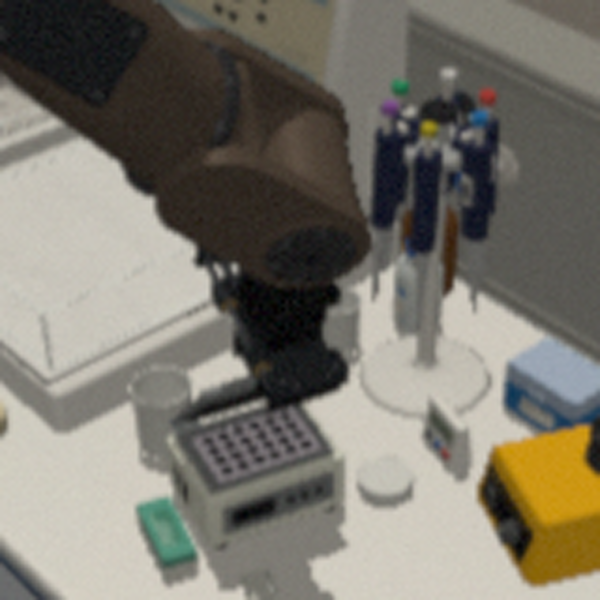

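The bar is still resting on the front finger (wrist column about 297), and in the scene view the cover is at about 0.87 rad. Joint 6 is moving towards its limit, so I'll check it with a quick kinematic fit to the readings so far.

```bash
cat > fk.py <<'E'
from h import *
from scipy.optimize import least_squares
D=[([1.21440273,4.91548438e-01,1.55944882,0,1.09169514,-1.05593932e-01],[0.15500092,0.60522434,0.21406887]),
([.397,.269,1.586,-.001,1.288,-.919],[.471,.2686,.3343]),([.196,.393,1.592,0,1.161,-1.126],[.5583,.1779,.2619]),
([.193,.445,1.663,0,1.034,-1.127],[.5597,.1768,.2067]),([.103,.412,1.735,0,.995,-1.217],[.5465,.1227,.2026]),
([.049,.393,1.767,0,.981,-1.272],[.5387,.0922,.2026]),([-.03,.378,1.812,.147,.93,-1.437],[.5361,.0818,.1986]),
([-.205,.385,1.901,.496,.9,-1.846],[.5306,.0604,.1863])]
def fk(q,P):
    Rz=lambda a:Ro.from_euler('z',a);Ry=lambda a:Ro.from_euler('y',a)
    h,r0,L1,e,L2,off,w,Lt=P
    A=Rz(q[0]);B=A*Ry(q[1]);C=B*Ry(q[2]);E=C*Rz(q[3]);F=E*Ry(q[4]);G=F*Rz(q[5])
    p=np.array([0,0,h])+A.apply([r0,off,0])+B.apply([0,0,L1])+C.apply([e,0,L2])+E.apply([0,w,0])+F.apply([0,0,Lt])
    return p,G
def fit():
    return least_squares(lambda P:np.r_[np.ravel([fk(q,P)[0]-p for q,p in D])*1e3,1*(P-np.array([.3,0,.4,0,.4,.03,.03,.3]))],[.3,0,.4,0,.4,.03,.03,.3])
E
python3 - <<'E'
from fk import *
np.set_printoptions(precision=3,suppress=True)
r=fit();P=r.x;print(P)
for q,p in D: print((fk(q,P)[0]-p)*1e3)
s,p,R=cur(); G=fk(s['q'],P)[1].as_matrix(); M0=fk(D[0][0],P)[1].as_matrix()
R00=tool(90,0)[2]; K=M0.T@R00; print(K); print('orient err deg',Ro.from_matrix((G@K).T@R).magnitude()*57.3)
q=np.array(s['q']);off=-.0057
for th in [.87,.76,.65,.54,.43,.34,.25,.1,-.05]:
    pp,T=pose(th); pp=pp+R00[:,2]*.0057
    def f(q): p,g=fk(q,P); return np.r_[(p-pp)*10,Ro.from_matrix((g.as_matrix()@K).T@T).as_rotvec()]
    o=least_squares(f,q); q=o.x; print(th,alpha(th),q,o.cost)
E
```

```text
[ 0.198 -0.001  0.587  0.043  0.412  0.065  0.001  0.272]
[ 0.003 -0.048  0.002]
[-0.099 -0.016 -0.177]
[0.164 0.149 0.198]
[ 0.291 -0.233  0.369]
[-0.291 -0.009 -0.25 ]
[-0.049  0.175 -0.051]
[ 0.023 -0.043 -0.108]
[0.02  0.008 0.017]
[[-1.    -0.001 -0.001]
 [-0.001 -0.     1.   ]
 [-0.001  1.     0.   ]]
orient err deg 0.06989555266199718
0.87 68.10526315789474 [-0.207  0.387  1.903  0.496  0.896 -1.849] 3.25455110586482e-21
0.76 60.578947368421055 [-0.291  0.414  1.941  0.66   0.926 -2.053] 7.898257057599728e-31
0.65 53.05263157894737 [-0.369  0.455  1.972  0.801  0.979 -2.241] 3.900720241086498e-31
0.54 45.52631578947369 [-0.439  0.51   1.997  0.916  1.049 -2.406] 7.276801358491235e-30
0.43 38.0 [-0.5    0.578  2.015  1.003  1.132 -2.55 ] 6.966487148329753e-31
0.34 31.842105263157904 [-0.541  0.641  2.024  1.058  1.204 -2.652] 1.673906866274396e-18
0.25 25.684210526315795 [-0.576  0.71   2.027  1.1    1.28  -2.743] 6.254590329530572e-19
0.1 25.0 [-0.586  0.757  2.029  1.109  1.273 -2.791] 1.3579109696041926e-25
-0.05 25.0 [-0.587  0.8    2.03   1.12   1.254 -2.832] 1.6321452022406682e-25
```

```bash
cat >> h.py <<'E'
def alpha(th): return 68.1-24.1*np.clip((.87-th)/.44,0,1)
E
python3 - <<'E'
from fk import *
np.set_printoptions(precision=2,suppress=True)
P=fit().x; R00=tool(90,0)[2]; K=fk(D[0][0],P)[1].as_matrix().T@R00
q=np.array(D[-1][0]); ths=[.87,.76,.65,.54,.43,.33,.24,.16,.09,.03,-.02,-.06]
for a,c in zip(ths,ths[1:]):
    p0,R0=pose(a);p1,T=pose(c); pp=p1+R00[:,2]*.0057
    def f(q): p,g=fk(q,P); return np.r_[(p-pp)*10,Ro.from_matrix((g.as_matrix()@K).T@T).as_rotvec()]
    q=least_squares(f,q).x
    print(c,'%.0f'%alpha(c),Ro.from_matrix(R0.T@T).as_rotvec(degrees=True)[2]/5,R0.T@(p1-p0)*1000,'q6 %.2f'%q[5],p1)
E
```

```text
0.76 62 -1.2050000000000014 [-12.62   4.05  -0.  ] q6 -2.02 [0.53 0.05 0.18]
0.65 56 -1.204999999999998 [-12.59   4.12   0.  ] q6 -2.18 [0.53 0.04 0.17]
0.54 50 -1.2050000000000018 [-12.56   4.19  -0.  ] q6 -2.33 [0.53 0.03 0.16]
0.43 44 -1.2049999999999998 [-12.54   4.26   0.  ] q6 -2.47 [0.53 0.02 0.14]
0.33 44 0.0 [-13.32   5.45  -0.  ] q6 -2.50 [0.53 0.02 0.13]
0.24 44 0.0 [-11.47   6.02   0.  ] q6 -2.53 [0.53 0.02 0.12]
0.16 44 0.0 [-9.71  6.19  0.  ] q6 -2.56 [0.52 0.01 0.11]
0.09 44 0.0 [-8.07  6.04 -0.  ] q6 -2.58 [0.52 0.01 0.1 ]
0.03 44 0.0 [-6.56  5.62  0.  ] q6 -2.60 [0.52 0.01 0.09]
-0.02 44 0.0 [-5.2   4.98 -0.  ] q6 -2.62 [0.52 0.01 0.08]
-0.06 44 0.0 [-3.98  4.16 -0.  ] q6 -2.63 [0.52 0.01 0.08]
```

```bash
cat >> h.py <<'E'
def alpha(th): return 68.1-21*np.clip((.87-th)/.44,0,1)
E
python3 - <<'E'
from h import *
np.set_printoptions(precision=2,suppress=True)
ths=[.87,.76,.65,.54,.43,.33,.24,.16,.09,.03,-.02,-.06]
for a,c in zip(ths,ths[1:]):
    p0,R0=pose(a);p1,T=pose(c)
    print(c,'%.0f'%alpha(c),Ro.from_matrix(R0.T@T).as_rotvec(degrees=True)[2]/5,R0.T@(p1-p0)*1000)
E
```

```text
0.76 63 -1.0500000000000007 [-12.88   4.28  -0.  ]
0.65 58 -1.0500000000000012 [-12.77   4.55  -0.  ]
0.54 52 -1.0499999999999992 [-12.66   4.82   0.  ]
0.43 47 -1.0499999999999996 [-12.54   5.08   0.  ]
0.33 47 0.0 [-13.01   6.16  -0.  ]
0.24 47 0.0 [-11.13   6.63   0.  ]
0.16 47 0.0 [-9.36  6.71  0.  ]
0.09 47 0.0 [-7.73  6.47 -0.  ]
0.03 47 0.0 [-6.25  5.96  0.  ]
-0.02 47 0.0 [-4.93  5.25 -0.  ]
-0.06 47 0.0 [-3.75  4.37 -0.  ]
```

Call:
servo_tool(motion=[[0,0,-0.2,-2.6,0.8,0,140],[0,0,-0.4,-5.2,1.7,0,140],[0,0,-0.63,-7.8,2.6,0,140],[0,0,-0.84,-10.3,3.4,0,140],[0,0,-1.05,-12.9,4.3,0,140]])

```text
t: 7.62
ee_pos: [0.5281, 0.0506, 0.1776]
orientation: [0.645, -0.441, -0.552, 0.291]
ft_force: [-1.0, -0.8, -0.6]
finger_gap: 0.0427
```

Call:
servo_tool(motion=[[0,0,-0.2,-2.6,0.9,0,140],[0,0,-0.4,-5.2,1.8,0,140],[0,0,-0.63,-7.7,2.7,0,140],[0,0,-0.84,-10.2,3.6,0,140],[0,0,-1.05,-12.8,4.5,0,140]])

```text
t: 8.03
ee_pos: [0.5258, 0.0415, 0.1677]
orientation: [0.657, -0.416, -0.572, 0.261]
ft_force: [0.0, -0.6, -0.8]
finger_gap: 0.0426
```

Call:
servo_tool(motion=[[0,0,-0.2,-2.5,1,0,140],[0,0,-0.4,-5.1,1.9,0,140],[0,0,-0.63,-7.6,2.9,0,140],[0,0,-0.84,-10.1,3.9,0,140],[0,0,-1.05,-12.7,4.8,0,140]])

```text
t: 8.45
ee_pos: [0.5237, 0.0337, 0.1567]
orientation: [0.669, -0.389, -0.59, 0.231]
ft_force: [-0.3, -0.5, -0.3]
finger_gap: 0.0428
```

```bash
python3 - <<'E'
from h import *
from rig import eyes
np.set_printoptions(precision=3,suppress=True)
s,p,R=cur(); print(s['t'],p,s['q'],s['finger_gap'],s['ft_force'])
print(delta(*pose(.54)))
cv2.imwrite("pics/wrist10.png",eyes.camera('wrist')['img'][:,:,::-1])
cv2.imwrite("pics/sc10.png",cv2.resize(eyes.camera('scene')['img'][60:220,220:380,::-1],(600,600),interpolation=cv2.INTER_CUBIC))
E
```

```text
8.45 [0.524 0.034 0.157] [-0.39   0.476  1.983  0.818  0.975 -2.286] 0.042788598331913084 [-0.334 -0.517 -0.286]
(array([-0.009,  0.008, -0.012]), array([-2.157,  0.757, -5.715]))
```

View pics/wrist10.png

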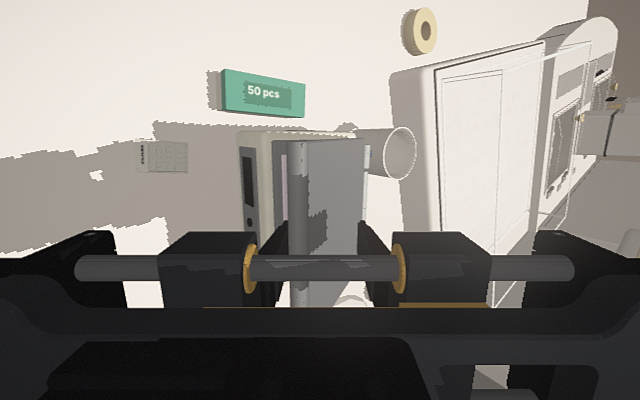

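View pics/sc10.png

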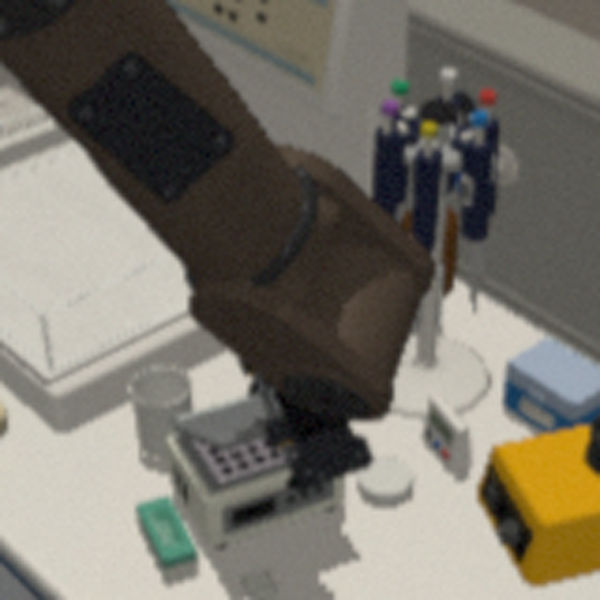

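The bar still sits on the front finger (wrist column about 298), with the cover at about 0.55 rad. I'll continue.

Call:
servo_tool(motion=[[0,0,-0.2,-2.5,1,0,140],[0,0,-0.4,-5,2,0,140],[0,0,-0.63,-7.5,3,0,140],[0,0,-0.84,-10,4.1,0,140],[0,0,-1.05,-12.5,5.1,0,140]])

```text
t: 8.97
ee_pos: [0.5221, 0.027, 0.1451]
orientation: [0.678, -0.361, -0.608, 0.199]
ft_force: [-0.3, -0.9, -0.5]
finger_gap: 0.0429
```

Call:
servo_tool(motion=[[0,0,0,-2.6,1.2,0,140],[0,0,0,-5.2,2.5,0,140],[0,0,0,-7.8,3.7,0,140],[0,0,0,-10.4,4.9,0,140],[0,0,0,-13,6.2,0,140]])

```text
t: 9.38
ee_pos: [0.5207, 0.0219, 0.1316]
orientation: [0.678, -0.362, -0.608, 0.2]
ft_force: [-0.6, 0.1, -1.4]
finger_gap: 0.043
```

Call:
servo_tool(motion=[[0,0,0,-2.2,1.3,0,140],[0,0,0,-4.4,2.6,0,140],[0,0,0,-6.6,4,0,140],[0,0,0,-8.8,5.3,0,140],[0,0,0,-11.1,6.6,0,140]])

```text
t: 9.8
ee_pos: [0.5198, 0.0183, 0.1191]
orientation: [0.678, -0.362, -0.608, 0.2]
ft_force: [0.2, -0.6, -1.9]
finger_gap: 0.0431
```

```bash
python3 - <<'E'
from h import *
from rig import eyes
np.set_printoptions(precision=3,suppress=True)
s,p,R=cur(); print(s['t'],p,s['q'],s['finger_gap'],s['ft_force'])
print(delta(*pose(.24)))
cv2.imwrite("pics/wrist11.png",eyes.camera('wrist')['img'][:,:,::-1])
cv2.imwrite("pics/top11.png",cv2.resize(eyes.camera('top')['img'][90:260,180:350,::-1],(600,600),interpolation=cv2.INTER_CUBIC))
E
```

```text
9.8 [0.52  0.018 0.119] [-0.459  0.57   2.018  0.921  0.989 -2.478] 0.043099716787785645 [ 0.239 -0.559 -1.891]
(array([-0.004,  0.006, -0.01 ]), array([-2.075,  0.546, -5.694]))
```

View pics/wrist11.png

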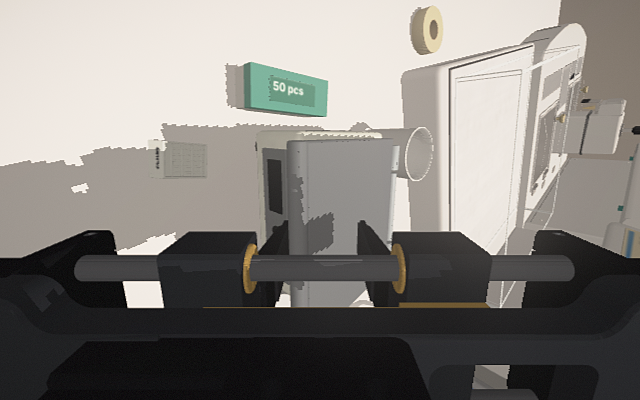

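View pics/top11.png

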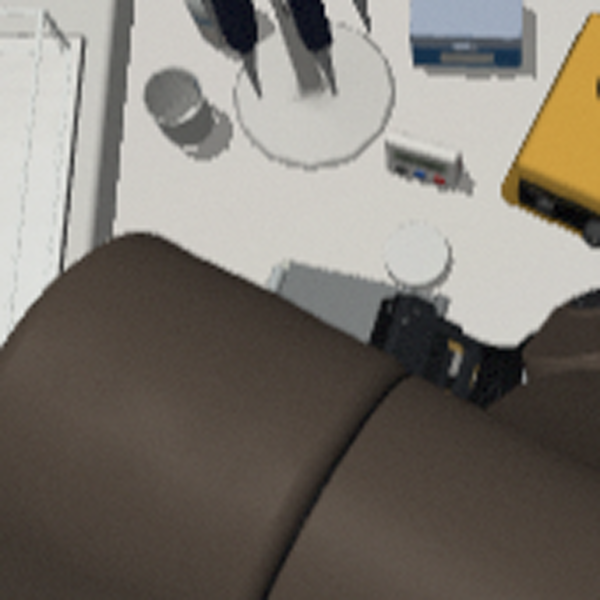

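The cover is at about 0.25 rad and still on the finger. I'll do two more arm steps, then lower the last bit by slowly opening the jaws, which takes the lower finger down and the upper one away.

Call:
servo_tool(motion=[[0,0,0,-1.9,1.3,0,140],[0,0,0,-3.8,2.7,0,140],[0,0,0,-5.6,4,0,140],[0,0,0,-7.5,5.4,0,140],[0,0,0,-9.4,6.7,0,140]])

```text
t: 10.32
ee_pos: [0.5192, 0.016, 0.1078]
orientation: [0.678, -0.362, -0.608, 0.199]
ft_force: [0.0, -0.3, -1.4]
finger_gap: 0.0427
```

Call:
servo_tool(motion=[[0,0,0,-1.5,1.3,0,140],[0,0,0,-3.1,2.6,0,140],[0,0,0,-4.6,3.9,0,140],[0,0,0,-6.2,5.2,0,140],[0,0,0,-7.7,6.5,0,140]])

```text
t: 10.73
ee_pos: [0.5189, 0.0148, 0.0978]
orientation: [0.678, -0.362, -0.608, 0.2]
ft_force: [0.6, -0.4, -1.1]
finger_gap: 0.0429
```

```bash
python3 - <<'E'
from h import *
from rig import eyes
np.set_printoptions(precision=3,suppress=True)
s,p,R=cur(); print(s['t'],p,s['q'],s['finger_gap'],s['ft_force'])
print(delta(*pose(.09)))
cv2.imwrite("pics/wrist12.png",eyes.camera('wrist')['img'][:,:,::-1])
E
```

```text
10.7333 [0.519 0.015 0.098] [-0.466  0.609  2.029  0.944  0.962 -2.529] 0.04286872804662362 [ 0.596 -0.386 -1.106]
(array([-0.004,  0.005, -0.009]), array([-2.065,  0.537, -5.694]))
```

View pics/wrist12.png

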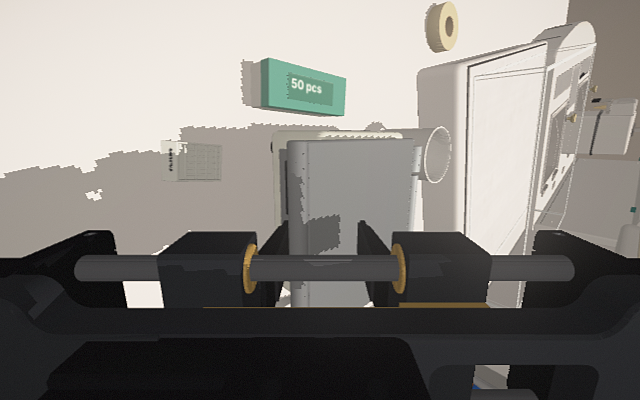

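The cover is at about 0.1 rad and still on the finger, so I'll open the jaws slowly.

Call:
servo_tool(motion=[[0,0,0,0,0,0,136],[0,0,0,0,0,0,132],[0,0,0,0,0,0,128],[0,0,0,0,0,0,124],[0,0,0,0,0,0,120]])

```text
t: 11.2
ee_pos: [0.5189, 0.0149, 0.0981]
orientation: [0.678, -0.362, -0.608, 0.2]
ft_force: [0.1, -0.3, -0.9]
finger_gap: 0.0496
```

Call:
servo_tool(motion=[[0,0,0,0,0,0,116],[0,0,0,0,0,0,112],[0,0,0,0,0,0,108],[0,0,0,0,0,0,104],[0,0,0,0,0,0,100]])

```text
t: 11.62
ee_pos: [0.5189, 0.0149, 0.0981]
orientation: [0.678, -0.362, -0.608, 0.199]
ft_force: [0.3, -0.0, 0.4]
finger_gap: 0.0571
```

Call:
servo_tool(motion=[[0,0,0,0,0,0,96],[0,0,0,0,0,0,92],[0,0,0,0,0,0,88],[0,0,0,0,0,0,84],[0,0,0,0,0,0,80]])

```text
t: 12.03
ee_pos: [0.5189, 0.0149, 0.0981]
orientation: [0.678, -0.362, -0.608, 0.199]
ft_force: [0.1, -0.0, 0.0]
finger_gap: 0.0648
```

```bash
python3 - <<'E'
from h import *
from rig import eyes
np.set_printoptions(precision=3,suppress=True)
s,p,R=cur(); print(s['t'],p,s['q'],s['finger_gap'],s['ft_force'])
cv2.imwrite("pics/wrist13.png",eyes.camera('wrist')['img'][:,:,::-1])
cv2.imwrite("pics/sc13.png",cv2.resize(eyes.camera('scene')['img'][80:240,220:380,::-1],(600,600),interpolation=cv2.INTER_CUBIC))
E
```

```text
12.0333 [0.519 0.015 0.098] [-0.466  0.609  2.029  0.944  0.962 -2.529] 0.06484645902104545 [ 0.074 -0.023  0.004]
```

View pics/wrist13.png

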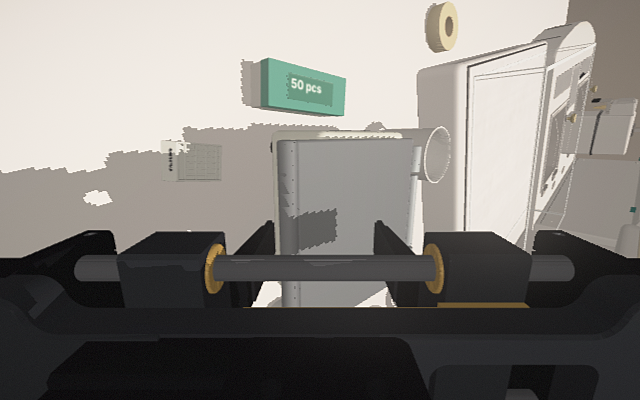

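View pics/sc13.png

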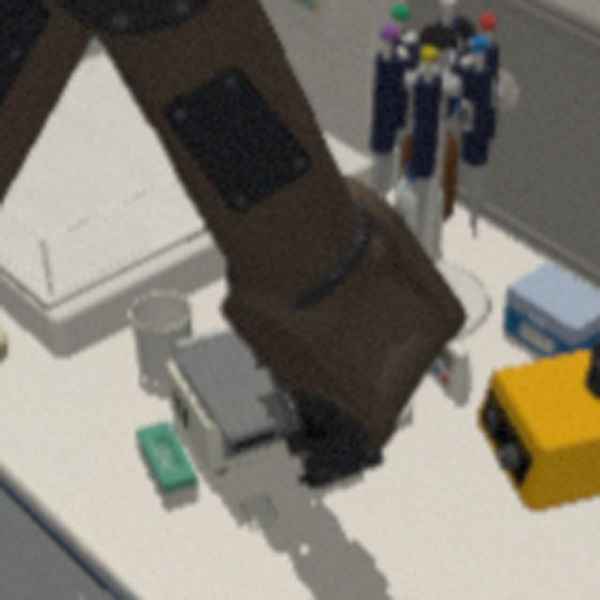

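The cover looks shut: the bar (column about 287) now stands off the lower finger (column about 270). I'll open further, check that the bar stays put, then back straight out along the fingers.

Call:
servo_tool(motion=[[0,0,0,0,0,0,70],[0,0,0,0,0,0,60],[0,0,0,0,0,0,50],[0,0,0,0,0,0,40],[0,0,0,0,0,0,40]])

```text
t: 12.55
ee_pos: [0.5189, 0.0149, 0.0981]
orientation: [0.678, -0.362, -0.608, 0.199]
ft_force: [0.0, 0.2, -0.4]
finger_gap: 0.0799
```

```bash
python3 - <<'E'
from h import *
from rig import eyes
s,p,R=cur(); print(s['t'],p,s['finger_gap'],s['ft_force'])
cv2.imwrite("pics/wrist14.png",eyes.camera('wrist')['img'][:,:,::-1])
E
```

```text
12.55 [0.51889775 0.01485693 0.09805551] 0.07989617458569413 [ 0.04793464  0.23482889 -0.39493388]
```

View pics/wrist14.png

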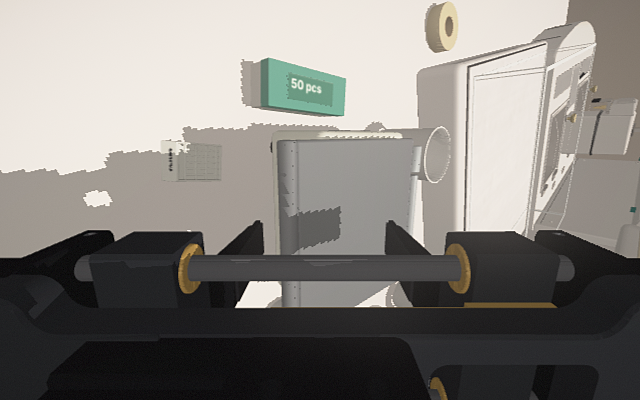

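The bar hasn't moved (column about 287), so the cover is shut and free. I'll back out.

Call:
servo_tool(motion=[[0,0,0,0,-15,0,40],[0,0,0,0,-35,0,40],[0,0,0,0,-60,0,40],[0,0,0,0,-85,0,40],[0,0,0,0,-110,0,40]])

```text
t: 13.02
ee_pos: [0.4999, -0.0583, 0.1795]
orientation: [0.679, -0.362, -0.607, 0.2]
ft_force: [0.8, -0.0, 0.1]
finger_gap: 0.08
```

Call:
servo_tool(motion=[[0,0,0,0,-20,0,40],[0,0,0,0,-45,0,40],[0,0,0,0,-60,0,40],[0,0,0,0,-60,0,40],[0,0,0,0,-60,0,40]])

```text
t: 13.43
ee_pos: [0.4902, -0.0973, 0.2226]
orientation: [0.678, -0.362, -0.608, 0.199]
ft_force: [-0.6, 0.2, -1.3]
finger_gap: 0.0799
```

```bash
python3 - <<'E'
from h import *
from rig import eyes
s,p,R=cur(); print(s['t'],p,s['q'],s['finger_gap'],s['ft_force'])
cv2.imwrite("pics/wrist15.png",eyes.camera('wrist')['img'][:,:,::-1])
cv2.imwrite("pics/scene15.png",eyes.camera('scene')['img'][:,:,::-1])
cv2.imwrite("pics/top15.png",eyes.camera('top')['img'][:,:,::-1])
E
```

```text
13.4333 [ 0.49019051 -0.09728337  0.22261086] [-0.68295332  0.42848122  1.88061231  0.70020407  1.28321088 -2.36591429] 0.07985464728277661 [-0.58984479  0.1953366  -1.26722766]
```

View pics/wrist15.png

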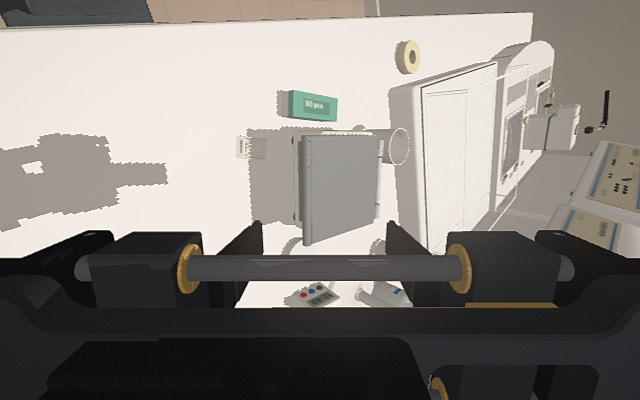

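View pics/scene15.png

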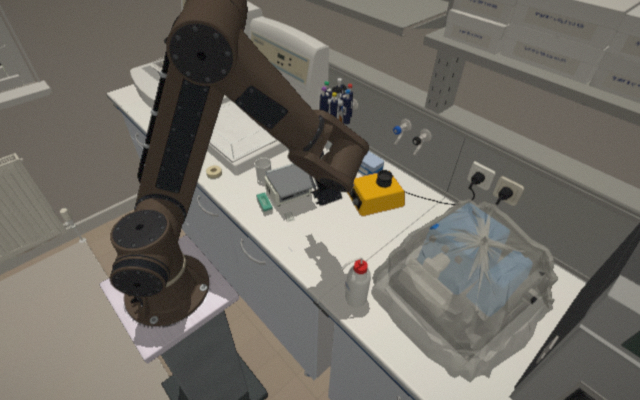

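View pics/top15.png

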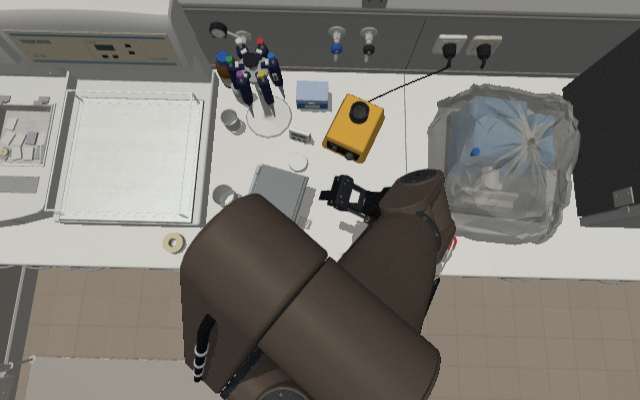

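In all three views the cover is flat, the gripper is clear (top view, about (350,195)) and nothing around looks shifted. Before handing in, I'll measure the shut bar's height and check for shifts.

```bash
python3 - <<'E'
from h import *
a=cv2.imread("pics/top15.png");c=cv2.imread("pics/scene15.png")
for s in(-.069,.069): print(proj('top',bar(0)+s*b),proj('scene',bar(0)+s*b))
A=cv2.resize(a[140:240,215:315],(500,500),interpolation=cv2.INTER_CUBIC);B=cv2.resize(c[140:220,240:340],(500,400),interpolation=cv2.INTER_CUBIC)
B=cv2.copyMakeBorder(B,0,100,0,0,cv2.BORDER_CONSTANT)
cv2.imwrite("pics/fin.png",cv2.resize(np.hstack([A,B]),(800,400)))
# shift of small things, template from first images
for n,im,box in [('petri top','top',(288,152,22,22)),('tape top','top',(160,230,28,28)),('tape scene','scene',(204,162,20,18)),('beaker top','top',(210,182,14,24)),('slide scene','scene',(255,192,18,22)),('wash scene','scene',(342,254,34,56)),('cassette scene','scene',(283,210,14,12)),('heater scene front','scene',(285,186,22,14))]:
    x,y,w,h=box; t=cv2.imread(f"pics/{im}0.png")[y:y+h,x:x+w]; i=(a if im=='top' else c)[y-8:y+h+8,x-8:x+w+8]
    r=cv2.minMaxLoc(cv2.matchTemplate(i,t,cv2.TM_CCOEFF_NORMED)); print(n,r[3][0]-8,r[3][1]-8,round(r[1],2))
E
```

```text
[[295.05909567 222.55526815]] [[280.85659345 198.17169063]]
[[308.6309928  177.29828461]] [[315.89284094 185.90868669]]
petri top 0 0 0.94
tape top 0 0 0.78
tape scene 0 0 1.0
beaker top 0 0 1.0
slide scene 0 0 1.0
wash scene 0 0 0.88
cassette scene -2 -4 0.45
heater scene front 0 1 0.87
```

View pics/fin.png

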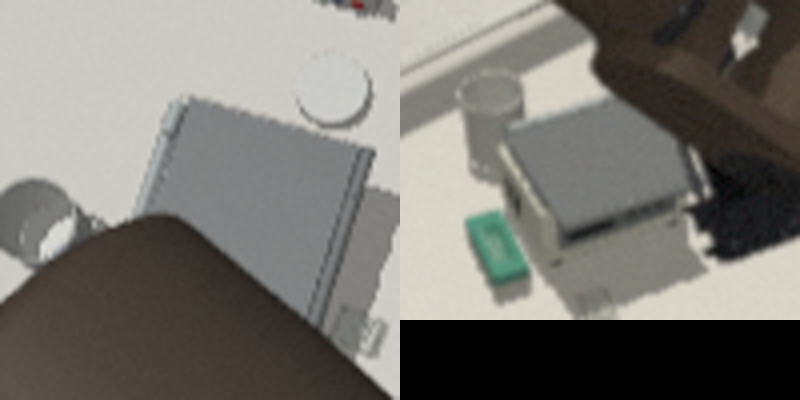

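```bash
python3 -c "
from rig import order; print(order.sign_off())"
```

```text
the job is handed in; nothing more can be done
None
```

The cover is shut and the job is handed in, at about 13.5 s on the robot's clock; sign-off gave no verdict.

**What I did:** I lowered the part-open gripper so its fingers straddled the bar without gripping it. The rear finger pushed the cover past upright, and the front finger caught it at about 1.2 rad. I then lowered the cover at roughly 0.3 rad/s, turning the tool so that finger came underneath. The last 0.1 rad or so I let down by slowly opening the jaws, then backed straight out along the fingers.

**Last checks:**
- **Cover:** the bar did not move as the finger dropped away from it. Its visible ends lie within 1–3 px of where a shut cover should put them.
- **Forces:** the wrist force never read above about 2.5 N at the end of any move, and was near zero once the finger was off. I had no direct reading of the contact force or of the cover's speed; the speeds above are the commanded ones.
- **Things around it:** the heater front shifted at most 1 px between the first and last pictures. Beaker, dish, slide box, tape and bottle showed no shift.
- **Check that disagreed:** the automatic match for the cassette was unreliable (score 0.45), because it lay in the arm's shadow. By eye it sits within about 2 px of its starting place.
- **Arm:** it finished clear of everything.

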